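Level the casting table with the foot key and keep it pressed

ROBOT

A 7-joint arm with a two-finger parallel gripper is mounted at the origin on a cart in front of the work surface, level with it; the furniture and walls round the work are solid. World frame = base frame: x ahead of the robot, y to its left, z up, the work surface at z = 0. Lengths are in m, angles in rad, forces in N, time in s.
With the tool pointing down it reaches from about 0.425 to 0.95 m from the base axis. Payload 16.7 kg.
Tool frame: the origin (TCP) lies at the very end of the fingers, on their centre line; the grasp point (between the pads) lies 19 mm behind it; z points along the fingers, y is the line along which they close (so a half turn about z gives the same grasp; the last joint's range is limited). The gripper opens to 94 mm and grips with 3 to 60 N. Pads are 16 mm wide; open, the fingers measure 119 mm over their backs; the gripper's body (75 mm by 177 mm) begins 78 mm behind the grasp point.
Start: joints at [-1.415, 0.426, 0.074, 1.606, -0.034, 1.111, -0.067], TCP at [0.203, 0.644, 0.205] pointing down, gripper open.
Joint ranges: [-2.85, 2.85], [-0.5, 2.14], [-1.23, 1.37], [0.21, 2.46], [-1.02, 4.16], [0.16, 2.05], [-2.73, 2.73]. Speed limits (rad/s): [1.89, 1.89, 2.39, 2.39, 3.01, 3.01, 3.01].

INTERFACE

Orientations are given as a 3x3 rotation matrix whose columns are the frame's x, y, z axes.
In Python, from cell import arm, cams, ticket gives the robot as it stands.
- The arm moves only by the shell command python3 -m pendant 'ROWS' [FORCE]. ROWS is JSON, a list of rows, each an object of numbers: "tx", "ty", "tz": the shift along the tool's x, y, z in cm; "rx", "ry", "rz": the turn, a rotation vector about the tool's x, y, z in rad; "gripper": the opening in per cent of the stroke, from 0 (shut) to 100 (fully open). A call has exactly 8 rows; each row shifts and turns the commanded pose from where the row before left it, along the tool's axes as they then stand; what a row does not reach is not made up. A row lasts 1/10 s, in which the tool goes at most 50 mm and 8.59 degrees, less where a joint would pass 70% of its speed; a pose out of reach is approached as far as the arm can. A call with a gripper value outside its range is refused whole. The fingers move at their own pace and stop on an object; FORCE is the grip in N (left out, the last holds). Time passes only in rows, so rows that do not move let the fingers close, or fill a call up. It gives the time, the measured TCP pose, the force, the opening and the grip force at its end, in the units of the state.
- arm.get_obs(): the state, without advancing time (a new reading comes with each control period).
- cams.get_image(name): name is "side" or "top" or "wrist"; returns a dict with "frame" (420x560x3 uint8, blue, green, red), "intrinsics" (3x3 intrinsics, pixels), "extrinsics" (4x4, takes a point from world to camera coordinates); the wrist camera has in their place "T_tool_cam" (4x4, takes a point from camera to tool coordinates, whose origin is the TCP and whose axes are the flange's). Camera axes: x right, y up, looking along -z (the intrinsics and any distortion apply to the point x, -y, -z); pixel columns grow to the right and rows downward; lengths in m; the calibration is good to about 2 mm. A picture is of the moment at which its call begins: read the wrist's pose just before it. There is no depth.
- ticket.job_done(): hands the job in; it is judged then, once.
Trained networks look in a picture, given as the dict that the camera call returned (one of the last four; its "shot" number tells which), for a name from the list of things; names that differ only in an ending like _2 or _b are one class to them, and where a whole thing is asked for, a point or a joint stands for the part that bears it (a point fixed in the world has none). Each returns a list of dicts, best first, with "p" (0 to 1); they miss things now and then, are a little off and sometimes report something else, mostly with a low value. They report only what shows in the picture. A call takes as long as a camera call. They do not tell look-alikes from the thing itself.
- cams.recognise(picture, query): "rect" ([left, top, width, height] in pixels, round what is visible of it).
- cams.masks_of(picture, query): "region" (420x560 bool, what is visible of it) and "rect" ([left, top, width, height] in pixels, round what is visible of it).
- cams.landmark_of(picture, query): "point" ([row, column] in pixels: a listed point, or the origin of a listed thing).
The state is a dict: "time_s": time; "joints": joint angles; "joint_vel": joint speeds; "joint_efforts": joint torques, N m; "position": TCP position; "tool_rot": TCP orientation; "force": force on the tool from outside, world axes, zero at the start; "ft_torque": the same for the moment, N m; "grip_width": opening from 0.0 (shut) to 1.0 (fully open); "finger_force": force on a finger pad.
Only numpy, scipy, OpenCV 4.12 (cv2) and the standard library are available. Lean on these libraries where they do the work, as an engineer would, in place of code of your own. Each camera call takes 0.05 s, during which the arm holds its last target. There are 200 camera calls.

TASK

Take the blue-handled steel key out of its wooden block and put its pin right through the eyelet of the red crank on the levelling foot of the casting table. With the key, press the foot down fully home against its spring and crank it round until, with the foot pressed home, the bubble of the spirit level stands between its two black lines; touch the crank only with the key, do not force it, and leave the jar, dropper bottle, cup and tape roll where they are. Finish while still holding the key and pressing the foot home, with the bubble centred and still: do not let go.

Things in the scene. Friction and masses are not known exactly. Their poses are not given: they have to be found in the camera images.
- key: crank key, upright in its block: steel pin 12 mm thick and 26 mm long, tapered to 6 mm over its last 8 mm; origin at the centre of the pin's tip, z up along the key. Above the pin a round steel collar 26 mm across (z 26 to 33 mm), then a square blue handle 20x20 mm (faces along the key's x and y), z 33 to 93 mm. About 120 g. The collar rests on the block's top
- key_block: wooden block 60 (x) x 90 (y) x 34 mm high, fixed on the worktop, origin under its centre; the key stands in the middle one of its three holes (16 mm wide, 30 mm deep; the other two are 12 mm and empty)
- stand: steel base plate of the casting table, 170 (x) x 310 (y) x 8 mm, fixed on the worktop, origin under its centre. Over it an aluminium deck 138 x 285 mm, top about 40 mm up, with a board, a pink mould and the spirit level (all below 85 mm); it hinges at the stand's -y end and rests on the levelling foot at y = +130 mm
- foot_axis (a point): point on the upright axis of the levelling foot, level with the top face of the red crank (about 84 mm above the worktop when the foot is up, 80 when pressed); the foot's nut stands 6 mm above this, within 10 mm of the axis
- eyelet (a point): centre of the eyelet's mouth in the top face of the red crank, 45 mm from the foot axis: upright through hole, 16 mm wide, 2 mm chamfer, in a lug 36x36 mm, 14 mm thick, with over 20 mm of free height beneath. The pin goes through until its collar rests on the lug. It goes round the foot axis on a 45 mm circle as the foot turns
- crank (a joint): turn of the levelling foot, rad, growing clockwise seen from above; stops at -2.6 and 1.6. Starts too low (-2.3 to -0.9), is level somewhere from -0.5 to 0.5, differing each time. Each rad clockwise raises the foot end of the deck 2.9 mm (not the crank) and moves the bubble 13 mm toward the foot. Stays where it is left; about 2 N at the eyelet turn it
- foot (a joint): how far the levelling foot, with its end of the deck, is pressed down on its spring, rad: 0 free (4 mm up), 0.0155 fully home at its stop. Pressing on the crank, 5 N or so starts it and 9 N brings it home; 12 N is plenty. Let go, it springs up and the bubble runs 18 mm toward the foot: the level reads true only while pressed home
- vial_mid (a point): centre of the spirit level's yellow-green vial, at its upper side; x, y, z axes as the stand's (the vial lies along y, near the deck's front edge). Two black lines at y = +18 and -18 mm (each 2 mm thick); the vial shows 118 mm of length
- bubble_mid (a point): centre of the white bubble, 24 mm long, that runs along the vial's y; it is centred when it coincides with vial_mid and then lies between the black lines with 5 mm to spare at each end; it runs to the higher end of the deck and takes about 1 s to settle
- pigment_jar: bystander: small jar of amber pigment with a black cap, 61x61x64 mm; origin under its centre
- dropper_bottle: bystander: brown glass bottle with a black dropper top, 42 mm across, 118 mm tall; origin under its centre
- mix_cup: bystander: squat cream mixing cup, 78x82x77 mm; origin under its centre
- tape_roll: bystander: roll of tan masking tape lying flat, 105 mm across, 19 mm high; origin under its centre
Not all that is in view belongs to the job. What is meant by the key is not pink, turquoise or yellow, and is the smaller of those in its own colour.

How it is judged:
On the way:
1. the key's pin is through the crank's eyelet (z of key in the frame of eyelet between -0.032 and -0.018 m and horizontal distance between key and eyelet below 0.008 m and angle between key's own z axis and vertical below 0.2 rad), for 0.1 s.
At the end, for the whole second after the job is handed in: Through the last second: key gripped, pin through the eyelet (tip 18 mm below the crank's top, within 8 mm of centre, upright within 0.2 rad), bearing on the crank over 2 N; foot home (foot joint above 0.013 rad); bubble within 5 mm of the vial's middle; crank at rest (under 0.05 rad/s) (all of step 1 and value of joint foot above 0.013 rad and y of bubble_mid in the frame of vial_mid between -0.005 and 0.005 m and velocity of joint crank between -0.05 and 0.05 rad/s and contact force between key and crank above 2 N and contact force between the fingers and key above 2 N); the arm keeps its last pose, push and grip.
It fails at once if the crank is touched by the gripper or arm instead of the key (contact force between any of the fingers, the arm and crank above 2 N).
It fails at once if the crank is forced (over 45 N from the key) (contact force between key and crank above 45 N).
It fails at once if a bystander is pushed more than 3 cm (distance of any of pigment_jar, dropper_bottle, mix_cup, tape_roll from where it was at the start of the episode above 0.03 m).
It also fails if it takes over 64 s, if anything falls off the work surface, if the arm or the gripper's body presses on something with over 40 N, if the wrist force passes 120 N, or if a joint passes its speed limit or range.

## Working session

There is one attempt and no reset: what is moved stays moved. The work goes in short steps, Python scripts to look and compute and a shell command to move; the robot and the scene stay as the last step left them, time stands still between calls to the robot, and variables do not carry over. Pictures are saved under pics/ and viewed, at most 10 in all, crops included, and the job is handed in when it is done.

```bash
mkdir -p pics; ls; cat > h.py <<'E'
import numpy as np, cv2
from cell import arm, cams, ticket
def ray(im,rc,obs=None):
    K=np.array(im["intrinsics"]);r,c=rc
    d=np.linalg.solve(K,[c,r,1.]);d=np.array([d[0],-d[1],-d[2]])
    if "extrinsics" in im:
        E=np.array(im["extrinsics"]);R=E[:3,:3];return -R.T@E[:3,3],R.T@d
    T=np.array(im["T_tool_cam"]);R=np.array(obs["tool_rot"])
    return np.array(obs["position"])+R@T[:3,3],R@T[:3,:3]@d
def atz(im,rc,z,obs=None):
    o,d=ray(im,rc,obs);return o+d*(z-o[2])/d[2]
def tri(rays):
    A=np.zeros((3,3));b=np.zeros(3)
    for o,d in rays:
        d=d/np.linalg.norm(d);P=np.eye(3)-np.outer(d,d);A+=P;b+=P@o
    x=np.linalg.solve(A,b)
    return x,[np.linalg.norm((np.eye(3)-np.outer(d,d)/(d@d))@(x-o)) for o,d in rays]
E
python3 - <<'E'
from h import *
o=arm.get_obs();print(o)
for n in("side","top","wrist"):
    im=cams.get_image(n);cv2.imwrite(f"pics/{n}0.png",im["frame"])
    print(n,[k for k in im],np.round(im["intrinsics"],1).tolist())
    if n!="wrist":print(np.round(ray(im,(210,280))[0],3))
    else: print(np.round(im["T_tool_cam"],3).tolist())
    for q in("key","key_block","foot_axis","eyelet","vial_mid","bubble_mid","stand","pigment_jar","dropper_bottle","mix_cup","tape_roll"):
        print(q,[(np.round(d["point"],1).tolist(),round(d["p"],2)) for d in cams.landmark_of(im,q)[:5]])
E
```

```text
pics
{'time_s': 0.0, 'joints': array([-1.41448502,  0.42671236,  0.07383711,  1.60660974, -0.03409561,
        1.11076159, -0.06709457]), 'joint_vel': array([-3.08535229e-04, -2.05225706e-04, -5.46574928e-05, -1.05917817e-03,
       -4.36212993e-04,  4.32930458e-04,  6.00741809e-04]), 'joint_efforts': array([ 7.60357361e-04, -9.35841107e+01,  3.66632491e+00, -4.54181385e+01,
       -4.90022195e-02,  2.06076371e-02,  1.52724742e-04]), 'position': array([0.20311354, 0.64326747, 0.20478708]), 'tool_rot': array([[-9.53599466e-01,  3.01078026e-01, -2.85901937e-04],
       [ 3.01078148e-01,  9.53598716e-01, -1.19851987e-03],
       [-8.82122742e-05, -1.22898673e-03, -9.99999241e-01]]), 'force': array([0.16241004, 0.68110189, 0.30455844]), 'ft_torque': array([-0.05250862, -0.01256337,  0.00201883]), 'finger_force': 0.0, 'grip_width': 1.0001265050480395}
side ['frame', 'intrinsics', 'extrinsics', 'shot'] [[490.1, 0.0, 284.7], [0.0, 490.1, 208.1], [0.0, 0.0, 1.0]]
[-0.148 -0.922  0.97 ]
key [([187.4, 247.9], 0.83), ([202.2, 256.3], 0.73), ([213.4, 283.6], 0.73), ([215.6, 232.2], 0.57), ([174.
[... 790 characters left out ...]
 0.58)]
vial_mid [([234.4, 326.3], 0.96)]
bubble_mid [([196.1, 173.4], 0.7)]
stand [([226.8, 326.0], 0.7)]
pigment_jar [([207.2, 399.3], 0.69)]
dropper_bottle [([179.7, 245.9], 0.65)]
mix_cup [([222.7, 159.9], 0.93)]
tape_roll [([194.1, 173.6], 0.61), ([212.5, 293.9], 0.28), ([228.2, 330.8], 0.24)]
wrist ['frame', 'intrinsics', 'T_tool_cam', 'shot'] [[313.9, 0.0, 281.7], [0.0, 313.9, 212.8], [0.0, 0.0, 1.0]]
[[-0.0, 0.974, 0.227, 0.066], [1.0, -0.0, 0.001, 0.001], [0.001, 0.227, -0.974, -0.178], [0.0, 0.0, 0.0, 1.0]]
key []
key_block []
foot_axis []
eyelet [([348.3, 235.6], 0.2)]
vial_mid []
bubble_mid []
stand []
pigment_jar []
dropper_bottle []
mix_cup [([348.0, 237.5], 0.55)]
tape_roll []
```

```bash
python3 - <<'E'
import cv2,numpy as np
s=cv2.imread("pics/side0.png")[120:330,160:440];t=cv2.imread("pics/top0.png")[150:275,140:420]
a=cv2.resize(s,(800,600),interpolation=3);cv2.imwrite("pics/s1.png",a)
cv2.imwrite("pics/t1.png",cv2.resize(t,(800,357),interpolation=3))
E
```

```text
(no output)
```

View pics/s1.png

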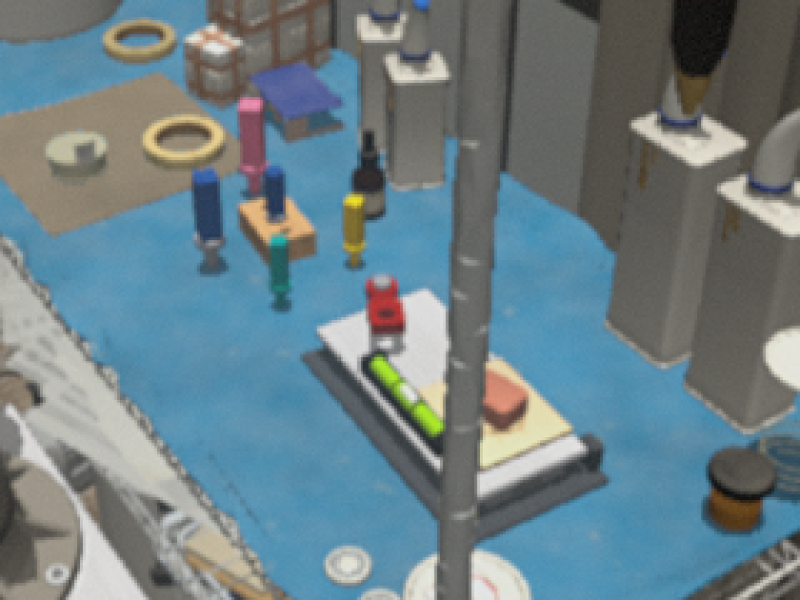

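View pics/t1.png

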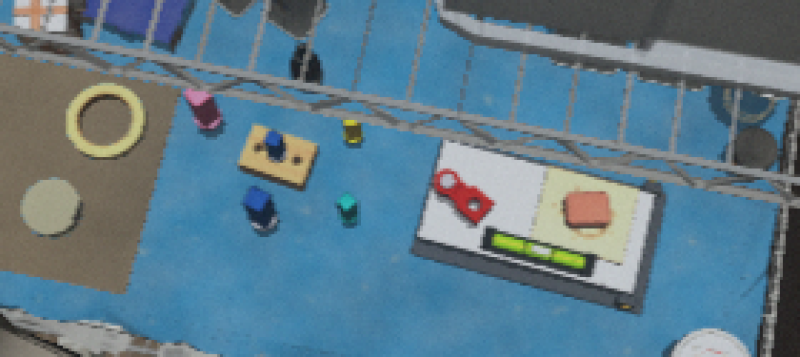

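Side crop: the blue candidates are the large one standing free at (207,215) zoomed and the smaller one in the wooden block at (274,190) zoomed (image px ≈ (256,186)). The block one is smaller and stands in its block, so it is the key. The crank's nut is at zoomed top (447,180) and its lug with the eyelet at (474,205). The vial is at (540,250).

```bash
python3 - <<'E'
from h import *
S=cams.get_image("side");T=cams.get_image("top")
s=lambda x,y:(120+y*.35,160+x*.35)
t=lambda x,y:(150+y*.35,140+x*.35)
for n,a,b in[("keytop",s(274,172),t(273,135)),("bigblue",s(207,178),t(257,195)),("nut",s(382,283),t(447,180)),("eyelet",s(386,313),t(474,205)),("vial",s(405,395),t(540,250)),("bottle",s(369,135),t(306,60)),("pinktop",s(251,102),t(200,95)),("yellowtop",s(353,200),t(352,122)),("teal",s(279,240),t(347,200))]:
    x,r=tri([ray(S,a),ray(T,b)]);print(n,np.round(x,3),np.round(r,3))
for n,p in[("blockA",(265,123)),("blockB",(320,145)),("blockC",(303,187)),("blockD",(239,165))]:print(n,np.round(atz(T,t(*p),.034),3))
for n,p in[("standA",(440,140)),("standB",(665,185)),("standC",(638,312)),("standD",(412,252))]:print(n,np.round(atz(T,t(*p),.008),3))
E
```

```text
keytop [0.519 0.246 0.099] [0.003 0.003]
bigblue [0.432 0.243 0.125] [0.002 0.002]
nut [0.51  0.018 0.088] [0.001 0.001]
eyelet [ 0.486 -0.022  0.086] [0. 0.]
vial [ 0.448 -0.114  0.064] [0.003 0.003]
bottle [0.625 0.222 0.122] [0.004 0.004]
pinktop [0.543 0.34  0.137] [0. 0.]
yellowtop [0.56  0.15  0.098] [0. 0.]
teal [0.457 0.136 0.094] [0.001 0.001]
blockA [0.556 0.27  0.034]
blockB [0.541 0.192 0.034]
blockC [0.48  0.201 0.034]
blockD [0.492 0.29  0.034]
standA [0.588 0.039 0.008]
standB [ 0.587 -0.266  0.008]
standC [ 0.41  -0.256  0.008]
standD [0.429 0.045 0.008]
```

```bash
python3 -m pendant '[{"tx":-3.5,"ty":-2.3},{"tx":-3.5,"ty":-2.3},{"tx":-3.5,"ty":-2.3},{"tx":-3.5,"ty":-2.3},{"tx":-3.5,"ty":-2.3},{"tx":-3.5,"ty":-2.3},{"tx":-3.5,"ty":-2.3},{"tx":-3.5,"ty":-2.3}]' 20
python3 -m pendant '[{"tx":-3.5,"ty":-2.4},{"tx":-3.5,"ty":-2.4},{"tx":-3.5,"ty":-2.5},{"tx":-3.5,"ty":-2.5},{},{},{},{}]'
python3 - <<'E'
from h import *
o=arm.get_obs();im=cams.get_image("wrist");cv2.imwrite("pics/w1.png",im["frame"])
print(o["position"],o["tool_rot"][:,1])
for q in("key","key_block","eyelet","foot_axis"):
    print(q,[(np.round(d["point"],1).tolist(),round(d["p"],2)) for d in cams.landmark_of(im,q)[:5]])
    for d in cams.masks_of(im,q)[:3]:print(d["rect"],d["p"])
E
```

```text
[0.20322735 0.64364596 0.20546562] [ 3.01096667e-01  9.53593622e-01 -4.35466574e-05]
key []
key_block []
eyelet []
foot_axis []invalid input
invalid input
```

View pics/w1.png

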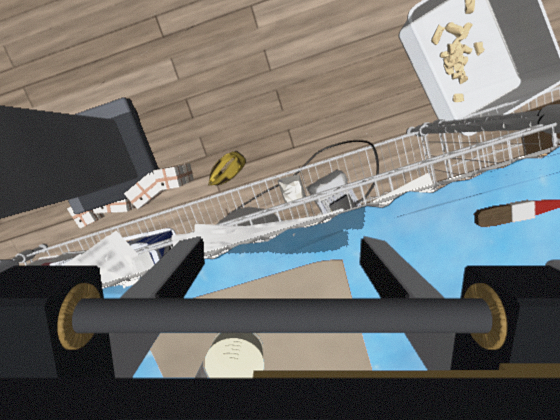

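The view is from the start pose, because both moves were refused. It shows the floor, the crate and the gripper's fingers at rows 240–380. I'll send full rows next.

```bash
python3 -m pendant '[{"tx":-3.5,"ty":-2.3,"tz":0,"rx":0,"ry":0,"rz":0,"gripper":100},{"tx":-3.5,"ty":-2.3,"tz":0,"rx":0,"ry":0,"rz":0,"gripper":100},{"tx":-3.5,"ty":-2.3,"tz":0,"rx":0,"ry":0,"rz":0,"gripper":100},{"tx":-3.5,"ty":-2.3,"tz":0,"rx":0,"ry":0,"rz":0,"gripper":100},{"tx":-3.5,"ty":-2.3,"tz":0,"rx":0,"ry":0,"rz":0,"gripper":100},{"tx":-3.5,"ty":-2.3,"tz":0,"rx":0,"ry":0,"rz":0,"gripper":100},{"tx":-3.5,"ty":-2.3,"tz":0,"rx":0,"ry":0,"rz":0,"gripper":100},{"tx":-3.5,"ty":-2.3,"tz":0,"rx":0,"ry":0,"rz":0,"gripper":100}]' 20
```

```text
time_s: 3.15
position: [0.4157, 0.3825, 0.2057]
tool_rot: [[-0.954, 0.301, 0.0], [0.301, 0.954, 0.0], [-0.0, 0.0, -1.0]]
force: [1.0, -0.0, 0.1]
grip_width: 1.002
finger_force: 0.0
```

```bash
python3 -m pendant '[{"tx":-3.5,"ty":-2.4,"gripper":100},{"tx":-3.5,"ty":-2.4,"gripper":100},{"tx":-3.5,"ty":-2.5,"gripper":100},{"tx":-3.5,"ty":-2.5,"gripper":100},{"gripper":100},{"gripper":100},{"gripper":100},{"gripper":100}]' || python3 -m pendant '[{"tx":-3.5,"ty":-2.4,"tz":0,"rx":0,"ry":0,"rz":0,"gripper":100},{"tx":-3.5,"ty":-2.4,"tz":0,"rx":0,"ry":0,"rz":0,"gripper":100},{"tx":-3.5,"ty":-2.5,"tz":0,"rx":0,"ry":0,"rz":0,"gripper":100},{"tx":-3.5,"ty":-2.5,"tz":0,"rx":0,"ry":0,"rz":0,"gripper":100},{"tx":0,"ty":0,"tz":0,"rx":0,"ry":0,"rz":0,"gripper":100},{"tx":0,"ty":0,"tz":0,"rx":0,"ry":0,"rz":0,"gripper":100},{"tx":0,"ty":0,"tz":0,"rx":0,"ry":0,"rz":0,"gripper":100},{"tx":0,"ty":0,"tz":0,"rx":0,"ry":0,"rz":0,"gripper":100}]'
python3 - <<'E'
from h import *
o=arm.get_obs();im=cams.get_image("wrist");cv2.imwrite("pics/w2.png",im["frame"])
print(o["time_s"],o["position"],o["tool_rot"][:,1])
for q in("key","key_block","eyelet","foot_axis"):
    print(q,[(np.round(d["point"],1).tolist(),round(d["p"],2)) for d in cams.landmark_of(im,q)[:5]])
E
```

```text
time_s: 3.95
position: [0.5181, 0.2495, 0.2054]
tool_rot: [[-0.954, 0.299, -0.0], [0.299, 0.954, 0.0], [0.0, 0.0, -1.0]]
force: [-0.6, -0.1, 0.5]
grip_width: 1.0
finger_force: 0.0
3.95 [0.51808871 0.2494885  0.20544099] [2.99285218e-01 9.54163688e-01 1.22784112e-04]
key [([125.1, 255.4], 0.98), ([192.6, 363.9], 0.94), ([196.2, 283.0], 0.79), ([175.7, 181.3], 0.61), ([252.0, 223.6], 0.58)]
key_block [([193.7, 279.3], 0.85), ([269.1, 63.2], 0.45)]
eyelet [([257.8, 20.1], 0.88), ([195.4, 281.8], 0.61), ([285.2, 302.1], 0.41)]
foot_axis [([270.9, 68.1], 0.7), ([267.1, 15.5], 0.26)]invalid input
```

View pics/w2.png

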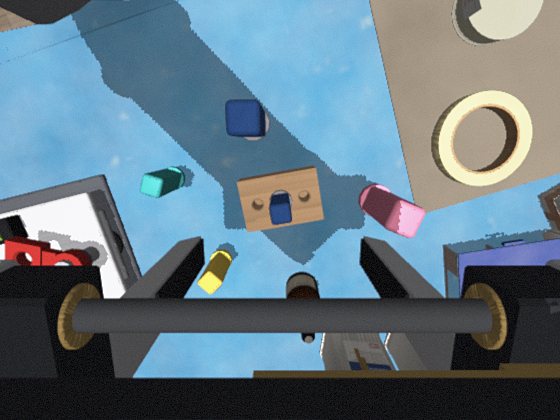

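The wrist view shows the small blue key in the wooden block at (280,207). The larger blue one stands free at (245,118). Next I'll measure the key and confirm it in an enlarged crop.

```bash
python3 - <<'E'
from h import *
o=arm.get_obs();im=cams.get_image("wrist");f=im["frame"]
cv2.imwrite("pics/w3.png",cv2.resize(f[150:250,210:350],(784,560),interpolation=cv2.INTER_CUBIC))
h=cv2.cvtColor(f,cv2.COLOR_BGR2HSV)
wood=cv2.inRange(h,(8,80,60),(22,255,255))
n,l,st,c=cv2.connectedComponentsWithStats(wood)
i=l[180,258] or l[180,262];cn=cv2.findContours((l==i).astype(np.uint8),0,1)[0]
hull=cv2.convexHull(np.vstack(cn));print(st[i],cv2.boxPoints(cv2.minAreaRect(hull)).round(1).tolist())
ap=cv2.approxPolyDP(hull,5,True)[:,0];print([(p.tolist(),np.round(atz(im,(p[1],p[0]),.034,o),4).tolist()) for p in ap])
b=cv2.inRange(h,(105,120,20),(130,255,255));n,l,st,c=cv2.connectedComponentsWithStats(b)
for k in range(1,n):
    if st[k,4]>150:print(st[k])
E
```

```text
[ 238  166   86   65 3465] [[236.89999389648438, 178.8000030517578], [315.1000061035156, 165.0], [324.3999938964844, 217.60000610351562], [246.1999969482422, 231.39999389648438]]
[([315, 167], [0.4952, 0.295, 0.034]), ([322, 218], [0.5536, 0.2866, 0.034]), ([248, 229], [0.5405, 0.2012, 0.034]), ([240, 179], [0.4829, 0.2115, 0.034])]
[ 226   98   40   38 1346]
[271 193  21  31 533]
```

View pics/w3.png

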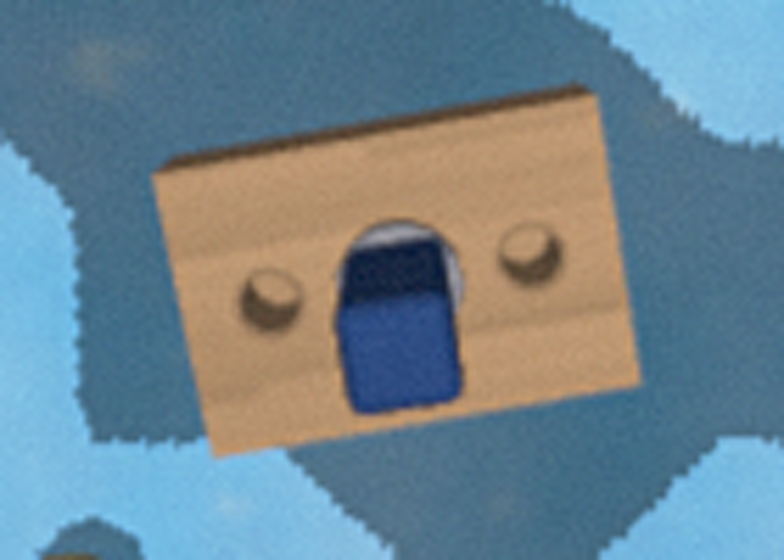

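The crop confirms it: small blue square handle in the block's middle hole, top face centre at crop (402,353), edges nearly parallel to the block.

```bash
python3 - <<'E'
from h import *
o=arm.get_obs();im=cams.get_image("wrist")
P=[atz(im,(150+y/5.6,210+x/5.6),.101,o) for x,y in((338,310),(452,292),(462,398),(356,412))]
P=np.array(P);print(P.round(4),P.mean(0))
d=P[1]-P[0]+P[2]-P[3];e=P[3]-P[0]+P[2]-P[1];print("yaw",np.degrees(-np.arctan2(d[0],d[1])),np.degrees(np.arctan2(e[1],e[0])))
print(o["position"])
E
```

```text
[[0.5092 0.241  0.101 ]
 [0.5119 0.2598 0.101 ]
 [0.5296 0.2561 0.101 ]
 [0.5266 0.2385 0.101 ]] [0.51932715 0.24884343 0.101     ]
yaw -8.996260841714737 -10.011103815414938
[0.51861891 0.24862126 0.2054831 ]
```

```bash
python3 -m pendant '[{"tx":0,"ty":0,"tz":1,"rx":0,"ry":0,"rz":-0.073,"gripper":100},{"tx":0,"ty":0,"tz":2,"rx":0,"ry":0,"rz":-0.07,"gripper":100},{"tx":0,"ty":0,"tz":2.5,"rx":0,"ry":0,"rz":0,"gripper":100},{"tx":0,"ty":0,"tz":3,"rx":0,"ry":0,"rz":0,"gripper":100},{"tx":0,"ty":0,"tz":3,"rx":0,"ry":0,"rz":0,"gripper":100},{"tx":0,"ty":0,"tz":2.2,"rx":0,"ry":0,"rz":0,"gripper":100},{"tx":0,"ty":0,"tz":1,"rx":0,"ry":0,"rz":0,"gripper":60},{"tx":0,"ty":0,"tz":0,"rx":0,"ry":0,"rz":0,"gripper":40}]' 40 && python3 -m pendant '[{"tx":0,"ty":0,"tz":0,"rx":0,"ry":0,"rz":0,"gripper":10},{"tx":0,"ty":0,"tz":0,"rx":0,"ry":0,"rz":0,"gripper":5},{"tx":0,"ty":0,"tz":0,"rx":0,"ry":0,"rz":0,"gripper":0},{"tx":0,"ty":0,"tz":0,"rx":0,"ry":0,"rz":0,"gripper":0},{"tx":0,"ty":0,"tz":0,"rx":0,"ry":0,"rz":0,"gripper":0},{"tx":0,"ty":0,"tz":0,"rx":0,"ry":0,"rz":0,"gripper":0},{"tx":0,"ty":0,"tz":0,"rx":0,"ry":0,"rz":0,"gripper":0},{"tx":0,"ty":0,"tz":0,"rx":0,"ry":0,"rz":0,"gripper":0}]' 40
```

```text
time_s: 5.1
position: [0.5183, 0.2479, 0.0575]
tool_rot: [[-0.987, 0.162, -0.002], [0.162, 0.987, -0.001], [0.001, -0.001, -1.0]]
force: [-0.4, 0.3, 0.3]
grip_width: 0.866
finger_force: 0.0
time_s: 5.9
position: [0.5187, 0.2483, 0.0584]
tool_rot: [[-0.987, 0.162, -0.0], [0.162, 0.987, -0.0], [0.0, -0.0, -1.0]]
force: [0.8, 0.3, -0.1]
grip_width: 0.211
finger_force: 40.0
```

```bash
python3 -m pendant '[{"tx":0,"ty":0,"tz":-1,"rx":0,"ry":0,"rz":0,"gripper":0},{"tx":0,"ty":0,"tz":-2,"rx":0,"ry":0,"rz":0,"gripper":0},{"tx":0,"ty":0,"tz":-3,"rx":0,"ry":0,"rz":0,"gripper":0},{"tx":0,"ty":0,"tz":-3,"rx":0,"ry":0,"rz":0,"gripper":0},{"tx":0,"ty":0,"tz":-3,"rx":0,"ry":0,"rz":0,"gripper":0},{"tx":0,"ty":0,"tz":-2,"rx":0,"ry":0,"rz":0,"gripper":0},{"tx":0,"ty":0,"tz":0,"rx":0,"ry":0,"rz":0,"gripper":0},{"tx":0,"ty":-1.4,"tz":0,"rx":0,"ry":0,"rz":0,"gripper":0}]' 40 && python3 -m pendant '[{"tx":-0.8,"ty":-3,"tz":0,"rx":0,"ry":0,"rz":0,"gripper":0},{"tx":-0.8,"ty":-4,"tz":0,"rx":0,"ry":0,"rz":0,"gripper":0},{"tx":-0.8,"ty":-4,"tz":0,"rx":0,"ry":0,"rz":0,"gripper":0},{"tx":-0.8,"ty":-4,"tz":0,"rx":0,"ry":0,"rz":0,"gripper":0},{"tx":-0.8,"ty":-3,"tz":0,"rx":0,"ry":0,"rz":0,"gripper":0},{"tx":-0.6,"ty":-2,"tz":0,"rx":0,"ry":0,"rz":0,"gripper":0},{"tx":0,"ty":0,"tz":0,"rx":0,"ry":0,"rz":0,"gripper":0},{"tx":0,"ty":0,"tz":0,"rx":0,"ry":0,"rz":0,"gripper":0}]' 40
python3 - <<'E'
from h import *
o=arm.get_obs();im=cams.get_image("wrist");f=im["frame"];cv2.imwrite("pics/w4.png",f)
print(o["position"],o["force"])
for q in("key","eyelet","foot_axis","vial_mid","bubble_mid"):
    print(q,[(np.round(d["point"],1).tolist(),round(d["p"],2)) for d in cams.landmark_of(im,q)[:3]])
E
```

```text
time_s: 6.7
position: [0.5163, 0.2356, 0.1985]
tool_rot: [[-0.987, 0.16, 0.0], [0.16, 0.987, 0.001], [-0.0, 0.001, -1.0]]
force: [-0.1, -0.6, -2.0]
grip_width: 0.21
finger_force: 40.0
time_s: 7.5
position: [0.5286, 0.029, 0.1976]
tool_rot: [[-0.987, 0.163, -0.002], [0.163, 0.987, -0.0], [0.001, -0.001, -1.0]]
force: [0.8, 0.2, -0.8]
grip_width: 0.212
finger_force: 40.0
[0.52863765 0.02895577 0.19763859] [ 0.78754395  0.18005701 -0.77655629]
key [([228.6, 282.8], 0.83), ([209.9, 388.8], 0.56), ([122.3, 365.3], 0.56)]
eyelet [([179.8, 224.3], 0.95)]
foot_axis [([197.5, 270.2], 0.57)]
vial_mid [([154.1, 130.0], 0.57), ([225.4, 283.1], 0.25)]
bubble_mid [([151.7, 126.4], 0.55)]
```

View pics/w4.png

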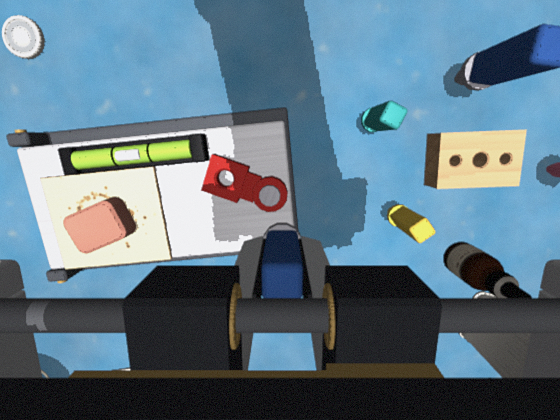

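The wrist view shows the key held upright. The eyelet hole is at about (226,178) and the nut at (270,193). The bubble is at (127,154), between the lines of the vial, which runs from col 72 to 203.

```bash
cat >> h.py <<'E'
def red_holes(f):
    h=cv2.cvtColor(f,cv2.COLOR_BGR2HSV)
    m=cv2.inRange(h,(0,150,60),(6,255,255))|cv2.inRange(h,(172,150,60),(180,255,255))
    cs,hi=cv2.findContours(m,cv2.RETR_CCOMP,cv2.CHAIN_APPROX_NONE)
    out=[]
    for c,x in zip(cs,hi[0]):
        if x[3]>=0 and cv2.contourArea(c)>20:
            (u,v),(a,b),_=cv2.fitEllipse(c);out.append((u,v,a,b))
    return out
E
python3 - <<'E'
from h import *
o=arm.get_obs();im=cams.get_image("wrist");f=im["frame"]
for u,v,a,b in red_holes(f):print(np.round([u,v,a,b],1),np.round(atz(im,(v,u),.084,o),4))
print(np.round(atz(im,(179.8,224.3),.084,o),4),np.round(atz(im,(197.5,270.2),.084,o),4))
V=[(154,70),(154,204),(154,136)]
for n in("vial_mid","bubble_mid"):
  for d in cams.landmark_of(im,n)[:1]:print(n,np.round(atz(im,d["point"],.065,o),4))
S=cams.get_image("side");T=cams.get_image("top")
print(red_holes(S["frame"]),red_holes(T["frame"]))
for n in("eyelet","foot_axis"):
  print(n,[[(np.round(d["point"],1),round(d["p"],2)) for d in cams.landmark_of(i,n)[:2]] for i in(S,T)])
E
```

```text
[267.6 194.5  23.1  23.4] [0.5124 0.0199 0.084 ]
[224.  176.9  17.3  18.5] [ 0.4894 -0.0174  0.084 ]
[ 0.4921 -0.0176  0.084 ] [0.5156 0.0219 0.084 ]
vial_mid [ 0.4533 -0.1078  0.065 ]
bubble_mid [ 0.4511 -0.1117  0.065 ]
[] []
eyelet [[(array([228.4, 292.2]), 0.65)], [(array([179.8, 248.1]), 0.33)]]
foot_axis [[(array([222.5, 289. ]), 0.81)], []]
```

```bash
python3 -m pendant '[{"tx":-1.4,"ty":-1.7,"tz":0,"rx":0,"ry":0,"rz":0,"gripper":0},{"tx":-1,"ty":-1.5,"tz":0,"rx":0,"ry":0,"rz":0,"gripper":0},{"tx":-1,"ty":-1,"tz":0,"rx":0,"ry":0,"rz":0,"gripper":0},{"tx":0,"ty":0,"tz":0,"rx":0,"ry":0,"rz":0,"gripper":0},{"tx":0,"ty":0,"tz":0,"rx":0,"ry":0,"rz":0,"gripper":0},{"tx":0,"ty":0,"tz":0,"rx":0,"ry":0,"rz":0,"gripper":0},{"tx":0,"ty":0,"tz":0,"rx":0,"ry":0,"rz":0,"gripper":0},{"tx":0,"ty":0,"tz":0,"rx":0,"ry":0,"rz":0,"gripper":0}]'
python3 - <<'E'
from h import *
o=arm.get_obs();im=cams.get_image("wrist");f=im["frame"]
for u,v,a,b in red_holes(f):print(np.round([u,v,a,b],1),np.round(atz(im,(v,u),.084,o),4))
for n,z in(("eyelet",.084),("foot_axis",.084),("key",o["position"][2]-.0504),("vial_mid",.065),("bubble_mid",.065)):
  for d in cams.landmark_of(im,n)[:1]:print(n,d["point"],d["p"],np.round(atz(im,d["point"],z,o),4))
c=f[100:260,60:340];cv2.imwrite("pics/w5.png",cv2.resize(c,(784,448),interpolation=cv2.INTER_CUBIC))
E
```

```text
time_s: 9.05
position: [0.5561, -0.0168, 0.1985]
tool_rot: [[-0.987, 0.161, -0.0], [0.161, 0.987, 0.0], [0.0, 0.0, -1.0]]
force: [-0.1, 0.3, -0.5]
grip_width: 0.211
finger_force: 40.0
[313.7 157.7  23.7  23.9] [0.5122 0.0206 0.084 ]
[267.8 140.4  19.   19.8] [ 0.4901 -0.0184  0.084 ]
eyelet [146.0, 266.4] 0.75 [ 0.4948 -0.0205  0.084 ]
foot_axis [158.2, 310.0] 0.66 [0.5121 0.0172 0.084 ]
key [180.5, 425.5] 0.95 [0.5371 0.0932 0.1481]
vial_mid [119.3, 167.2] 0.72 [ 0.4552 -0.1106  0.065 ]
bubble_mid [116.1, 169.4] 0.53 [ 0.4527 -0.1078  0.065 ]
```

View pics/w5.png

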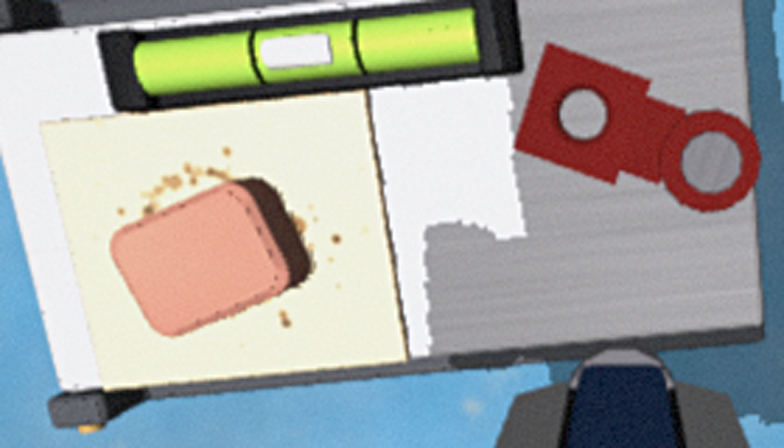

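Hole centre is at crop (583,113), giving eyelet ≈ (0.490,-0.0185) and foot axis ≈ (0.512,0.020). The bubble is ~4 mm to the -y side while unpressed, so pressed it should need about 1.7 rad clockwise.

```bash
python3 -m pendant '[{"tx":1.5,"ty":-0.2,"tz":0,"rx":0,"ry":0,"rz":0,"gripper":0},{"tx":2,"ty":-0.5,"tz":0,"rx":0,"ry":0,"rz":0,"gripper":0},{"tx":2,"ty":-0.4,"tz":1,"rx":0,"ry":0,"rz":0,"gripper":0},{"tx":1,"ty":-0.13,"tz":2,"rx":0,"ry":0,"rz":0,"gripper":0},{"tx":0,"ty":0,"tz":2.2,"rx":0,"ry":0,"rz":0,"gripper":0},{"tx":0,"ty":0,"tz":0,"rx":0,"ry":0,"rz":0,"gripper":0},{"tx":0,"ty":0,"tz":0,"rx":0,"ry":0,"rz":0,"gripper":0},{"tx":0,"ty":0,"tz":0,"rx":0,"ry":0,"rz":0,"gripper":0}]'
python3 - <<'E'
from h import *
o=arm.get_obs();print(o["position"],o["force"])
s=cams.get_image("side");w=cams.get_image("wrist")
a=cv2.resize(s["frame"][160:260,240:340],(560,560),interpolation=3);cv2.imwrite("pics/s6.png",a)
E
```

```text
time_s: 10.15
position: [0.4909, -0.019, 0.1474]
tool_rot: [[-0.987, 0.162, 0.001], [0.162, 0.987, -0.0], [-0.001, 0.0, -1.0]]
force: [0.1, -1.1, -1.3]
grip_width: 0.211
finger_force: 40.0
[ 0.49090159 -0.01898775  0.14744269] [ 0.05740616 -1.13216688 -1.27566851]
```

View pics/s6.png

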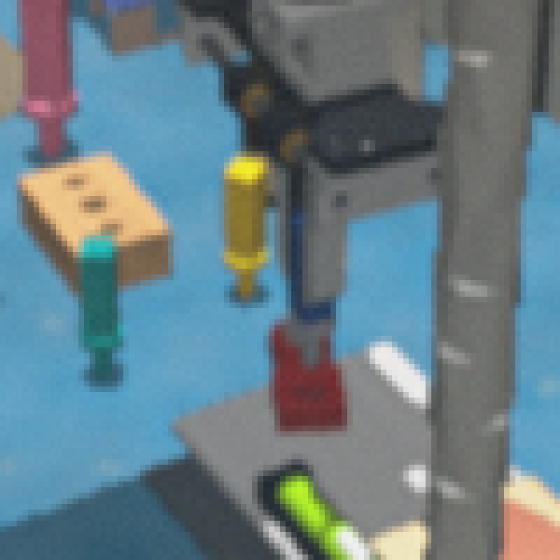

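The pin at crop (312,360) hangs over the red lug, centred left-right on the hole. Now down gently.

```bash
python3 -m pendant '[{"tx":0,"ty":0,"tz":0.7,"rx":0,"ry":0,"rz":0,"gripper":0},{"tx":0,"ty":0,"tz":0.5,"rx":0,"ry":0,"rz":0,"gripper":0},{"tx":0,"ty":0,"tz":0.5,"rx":0,"ry":0,"rz":0,"gripper":0},{"tx":0,"ty":0,"tz":0.4,"rx":0,"ry":0,"rz":0,"gripper":0},{"tx":0,"ty":0,"tz":0.3,"rx":0,"ry":0,"rz":0,"gripper":0},{"tx":0,"ty":0,"tz":0,"rx":0,"ry":0,"rz":0,"gripper":0},{"tx":0,"ty":0,"tz":0,"rx":0,"ry":0,"rz":0,"gripper":0},{"tx":0,"ty":0,"tz":0,"rx":0,"ry":0,"rz":0,"gripper":0}]'
```

```text
time_s: 11.05
position: [0.4902, -0.0189, 0.1226]
tool_rot: [[-0.987, 0.162, 0.0], [0.162, 0.987, 0.0], [-0.0, 0.0, -1.0]]
force: [0.7, 0.4, -2.0]
grip_width: 0.213
finger_force: 40.0
```

```bash
python3 -m pendant '[{"tx":0,"ty":0,"tz":0.4,"rx":0,"ry":0,"rz":0,"gripper":0},{"tx":0,"ty":0,"tz":0.4,"rx":0,"ry":0,"rz":0,"gripper":0},{"tx":0,"ty":0,"tz":0.3,"rx":0,"ry":0,"rz":0,"gripper":0},{"tx":0,"ty":0,"tz":0.2,"rx":0,"ry":0,"rz":0,"gripper":0},{"tx":0,"ty":0,"tz":0.1,"rx":0,"ry":0,"rz":0,"gripper":0},{"tx":0,"ty":0,"tz":0,"rx":0,"ry":0,"rz":0,"gripper":0},{"tx":0,"ty":0,"tz":0,"rx":0,"ry":0,"rz":0,"gripper":0},{"tx":0,"ty":0,"tz":0,"rx":0,"ry":0,"rz":0,"gripper":0}]'
```

```text
time_s: 11.85
position: [0.4902, -0.0189, 0.1086]
tool_rot: [[-0.987, 0.162, 0.0], [0.162, 0.987, 0.0], [-0.0, 0.0, -1.0]]
force: [-0.2, 0.5, -2.5]
grip_width: 0.214
finger_force: 40.0
```

```bash
python3 -m pendant '[{"tx":0,"ty":0,"tz":0.1,"rx":0,"ry":0,"rz":0,"gripper":0},{"tx":0,"ty":0,"tz":0.1,"rx":0,"ry":0,"rz":0,"gripper":0},{"tx":0,"ty":0,"tz":0.1,"rx":0,"ry":0,"rz":0,"gripper":0},{"tx":0,"ty":0,"tz":0,"rx":0,"ry":0,"rz":0,"gripper":0},{"tx":0,"ty":0,"tz":0,"rx":0,"ry":0,"rz":0,"gripper":0},{"tx":0,"ty":0,"tz":0,"rx":0,"ry":0,"rz":0,"gripper":0},{"tx":0,"ty":0,"tz":0,"rx":0,"ry":0,"rz":0,"gripper":0},{"tx":0,"ty":0,"tz":0,"rx":0,"ry":0,"rz":0,"gripper":0}]'
```

```text
time_s: 12.65
position: [0.4904, -0.0187, 0.1057]
tool_rot: [[-0.987, 0.162, 0.001], [0.162, 0.987, 0.0], [-0.001, 0.0, -1.0]]
force: [-0.2, 1.9, 5.8]
grip_width: 0.207
finger_force: 40.0
```

```bash
python3 -m pendant '[{"tx":0,"ty":0,"tz":0.08,"rx":0,"ry":0,"rz":0,"gripper":0},{"tx":0,"ty":0,"tz":0.07,"rx":0,"ry":0,"rz":0,"gripper":0},{"tx":0,"ty":0,"tz":0,"rx":0,"ry":0,"rz":0,"gripper":0},{"tx":0,"ty":0,"tz":0,"rx":0,"ry":0,"rz":0,"gripper":0},{"tx":0,"ty":0,"tz":0,"rx":0,"ry":0,"rz":0,"gripper":0},{"tx":0,"ty":0,"tz":0,"rx":0,"ry":0,"rz":0,"gripper":0},{"tx":0,"ty":0,"tz":0,"rx":0,"ry":0,"rz":0,"gripper":0},{"tx":0,"ty":0,"tz":0,"rx":0,"ry":0,"rz":0,"gripper":0}]'
cat > b.py <<'E'
from h import *
# bubble position along the vial from the wrist camera, mm toward the foot (+y)
def bubble():
    o=arm.get_obs();im=cams.get_image("wrist");f=im["frame"]
    h=cv2.cvtColor(f,cv2.COLOR_BGR2HSV)
    g=cv2.inRange(h,(28,110,60),(50,255,255))
    n,l,st,c=cv2.connectedComponentsWithStats(g)
    ks=[k for k in range(1,n) if st[k,4]>60];print("green",[st[k].tolist() for k in ks])
    for n in("vial_mid","bubble_mid"):
        for d in cams.landmark_of(im,n)[:1]:print(n,np.round(d["point"],1),round(d["p"],2))
    cv2.imwrite("pics/cur.png",f);return o,im
if __name__=="__main__":
    o,im=bubble();print(o["time_s"],o["position"].round(4),o["force"].round(1))
E
python3 b.py
```

```text
time_s: 13.45
position: [0.4906, -0.0185, 0.1043]
tool_rot: [[-0.987, 0.162, 0.001], [0.162, 0.987, 0.001], [-0.001, 0.001, -1.0]]
force: [-0.8, 3.6, 8.2]
grip_width: 0.213
finger_force: 40.0
green [[173, 180, 59, 29, 1375], [124, 186, 51, 28, 922], [67, 190, 60, 30, 1141], [483, 262, 21, 26, 140]]
vial_mid [201.8 150. ] 0.98
bubble_mid [203.  123.9] 0.98
13.45 [ 0.4906 -0.0185  0.1043] [-0.8  3.6  8.2]
```

View pics/cur.png

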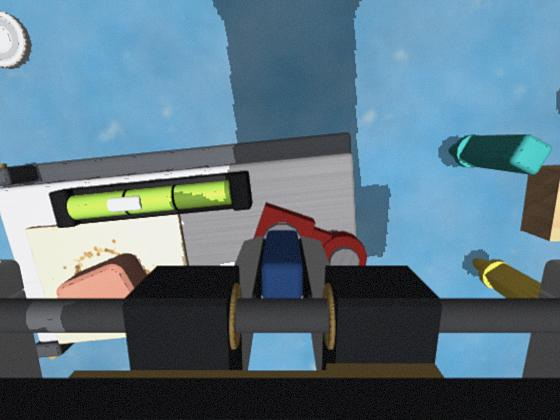

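Pressed: the black lines are at cols 124 and 173 and the bubble at 124, i.e. about -18 mm and nearly home. I'll compute the arc rows.

```bash
cat > arc.py <<'E'
import sys;from h import *
o=arm.get_obs();R=np.array(o["tool_rot"]);p=np.array(o["position"])[:2]
C=np.array([.5121,.0209]);d=p-C;a0=np.arctan2(d[1],d[0]);print(p,np.linalg.norm(d),a0)
step,n=float(sys.argv[1]),int(sys.argv[2]);prev=p
for i in range(1,n+1):
    a=a0-step*i;q=C+.045*np.array([np.cos(a),np.sin(a)]);v=(q-prev)*100;prev=q
    print(np.round(R[:2,:2].T@v,2))
print(prev)
E
python3 arc.py .1 7
```

```text
[ 0.49055849 -0.018466  ] 0.044874470417202446 -2.071495777618361
[0.42 0.16]
[0.4  0.21]
[0.37 0.25]
[0.35 0.29]
[0.32 0.32]
[0.28 0.35]
[0.25 0.38]
[0.47014685 0.00462324]
```

```bash
python3 -m pendant '[{"tx":0.42,"ty":0.16,"tz":0.05,"rx":0,"ry":0,"rz":0,"gripper":0},{"tx":0.4,"ty":0.21,"tz":0,"rx":0,"ry":0,"rz":0,"gripper":0},{"tx":0.37,"ty":0.25,"tz":0,"rx":0,"ry":0,"rz":0,"gripper":0},{"tx":0.35,"ty":0.29,"tz":0,"rx":0,"ry":0,"rz":0,"gripper":0},{"tx":0.32,"ty":0.32,"tz":0,"rx":0,"ry":0,"rz":0,"gripper":0},{"tx":0.28,"ty":0.35,"tz":0,"rx":0,"ry":0,"rz":0,"gripper":0},{"tx":0.25,"ty":0.38,"tz":0,"rx":0,"ry":0,"rz":0,"gripper":0},{"tx":0,"ty":0,"tz":0,"rx":0,"ry":0,"rz":0,"gripper":0}]'
python3 b.py; python3 arc.py .1 7
```

```text
time_s: 14.4
position: [0.4707, 0.0044, 0.1041]
tool_rot: [[-0.987, 0.162, 0.002], [0.162, 0.987, 0.0], [-0.002, 0.0, -1.0]]
force: [1.5, 0.3, 9.3]
grip_width: 0.21
finger_force: 40.0
green [[149, 211, 58, 29, 1333], [101, 216, 50, 28, 899], [44, 221, 60, 29, 1084], [458, 287, 22, 12, 96], [507, 333, 24, 24, 376]]
vial_mid [232.2 124.4] 0.97
bubble_mid [228.4 100.7] 0.66
14.4 [0.4707 0.0044 0.1041] [1.5 0.3 9.3]
[0.47066288 0.00438071] 0.04460853652923262 -2.7622426600943157
[0.25 0.38]
[0.17 0.42]
[0.13 0.43]
[0.09 0.44]
[0.04 0.45]
[-0.    0.45]
[-0.05  0.45]
[0.46939362 0.03508326]
```

```bash
python3 -m pendant '[{"tx":0.22,"ty":0.4,"tz":0.03,"rx":0,"ry":0,"rz":0,"gripper":0},{"tx":0.17,"ty":0.42,"tz":0,"rx":0,"ry":0,"rz":0,"gripper":0},{"tx":0.13,"ty":0.43,"tz":0,"rx":0,"ry":0,"rz":0,"gripper":0},{"tx":0.09,"ty":0.44,"tz":0,"rx":0,"ry":0,"rz":0,"gripper":0},{"tx":0.04,"ty":0.45,"tz":0,"rx":0,"ry":0,"rz":0,"gripper":0},{"tx":0,"ty":0,"tz":0,"rx":0,"ry":0,"rz":0,"gripper":0},{"tx":0,"ty":0,"tz":0,"rx":0,"ry":0,"rz":0,"gripper":0},{"tx":0,"ty":0,"tz":0,"rx":0,"ry":0,"rz":0,"gripper":0}]'
python3 -m pendant '[{"tx":0,"ty":0,"tz":0.02,"rx":0,"ry":0,"rz":0,"gripper":0},{"tx":0,"ty":0,"tz":0,"rx":0,"ry":0,"rz":0,"gripper":0},{"tx":0,"ty":0,"tz":0,"rx":0,"ry":0,"rz":0,"gripper":0},{"tx":0,"ty":0,"tz":0,"rx":0,"ry":0,"rz":0,"gripper":0},{"tx":0,"ty":0,"tz":0,"rx":0,"ry":0,"rz":0,"gripper":0},{"tx":0,"ty":0,"tz":0,"rx":0,"ry":0,"rz":0,"gripper":0},{"tx":0,"ty":0,"tz":0,"rx":0,"ry":0,"rz":0,"gripper":0},{"tx":0,"ty":0,"tz":0,"rx":0,"ry":0,"rz":0,"gripper":0}]'
python3 b.py; python3 arc.py .1 7
```

```text
time_s: 15.35
position: [0.4679, 0.0265, 0.104]
tool_rot: [[-0.987, 0.162, 0.002], [0.162, 0.987, 0.0], [-0.002, 0.001, -1.0]]
force: [-1.0, -0.9, 14.2]
grip_width: 0.209
finger_force: 40.0
time_s: 16.15
position: [0.4679, 0.0265, 0.1039]
tool_rot: [[-0.987, 0.162, 0.002], [0.162, 0.987, 0.0], [-0.002, 0.001, -1.0]]
force: [-1.4, -0.8, 16.4]
grip_width: 0.21
finger_force: 40.0
green [[16, 219, 163, 39, 3291], [438, 294, 20, 5, 62], [475, 337, 31, 27, 488]]
vial_mid [239.4  98.8] 0.89
bubble_mid [238.   90.8] 0.84
16.15 [0.4679 0.0265 0.1039] [-1.4 -0.8 16.4]
[0.46789959 0.02651754] 0.04455594883058446 3.015177953980915
[0.04 0.45]
[-0.05  0.45]
[-0.1   0.44]
[-0.14  0.43]
[-0.18  0.41]
[-0.22  0.39]
[-0.26  0.37]
[0.48161173 0.05399782]
```

```bash
python3 -m pendant '[{"tx":0.04,"ty":0.45,"tz":0,"rx":0,"ry":0,"rz":0,"gripper":0},{"tx":-0.05,"ty":0.45,"tz":0,"rx":0,"ry":0,"rz":0,"gripper":0},{"tx":-0.1,"ty":0.44,"tz":0,"rx":0,"ry":0,"rz":0,"gripper":0},{"tx":-0.14,"ty":0.43,"tz":0,"rx":0,"ry":0,"rz":0,"gripper":0},{"tx":0,"ty":0,"tz":0,"rx":0,"ry":0,"rz":0,"gripper":0},{"tx":0,"ty":0,"tz":0,"rx":0,"ry":0,"rz":0,"gripper":0},{"tx":0,"ty":0,"tz":0,"rx":0,"ry":0,"rz":0,"gripper":0},{"tx":0,"ty":0,"tz":0,"rx":0,"ry":0,"rz":0,"gripper":0}]'
python3 -m pendant '[{"tx":0,"ty":0,"tz":0,"rx":0,"ry":0,"rz":0,"gripper":0},{"tx":0,"ty":0,"tz":0,"rx":0,"ry":0,"rz":0,"gripper":0},{"tx":0,"ty":0,"tz":0,"rx":0,"ry":0,"rz":0,"gripper":0},{"tx":0,"ty":0,"tz":0,"rx":0,"ry":0,"rz":0,"gripper":0},{"tx":0,"ty":0,"tz":0,"rx":0,"ry":0,"rz":0,"gripper":0},{"tx":0,"ty":0,"tz":0,"rx":0,"ry":0,"rz":0,"gripper":0},{"tx":0,"ty":0,"tz":0,"rx":0,"ry":0,"rz":0,"gripper":0},{"tx":0,"ty":0,"tz":0,"rx":0,"ry":0,"rz":0,"gripper":0}]'
python3 b.py
python3 -c "
import cv2;a=cv2.imread('pics/cur.png')[190:330,0:220];cv2.imwrite('pics/w7.png',cv2.resize(a,(792,504),interpolation=2))"
```

```text
time_s: 17.1
position: [0.4734, 0.0435, 0.1039]
tool_rot: [[-0.987, 0.163, 0.002], [0.163, 0.987, 0.0], [-0.002, 0.001, -1.0]]
force: [0.2, -0.8, 15.8]
grip_width: 0.21
finger_force: 40.0
time_s: 17.9
position: [0.4734, 0.0435, 0.1039]
tool_rot: [[-0.987, 0.162, 0.002], [0.162, 0.987, 0.0], [-0.002, 0.001, -1.0]]
force: [-0.2, -2.1, 15.1]
grip_width: 0.209
finger_force: 40.0
green [[0, 216, 154, 39, 3146], [450, 334, 31, 28, 489]]
vial_mid [235.7  72.3] 0.84
bubble_mid [237.1  71.4] 0.55
17.9 [0.4734 0.0435 0.1039] [-0.2 -2.1 15.1]
```

View pics/w7.png

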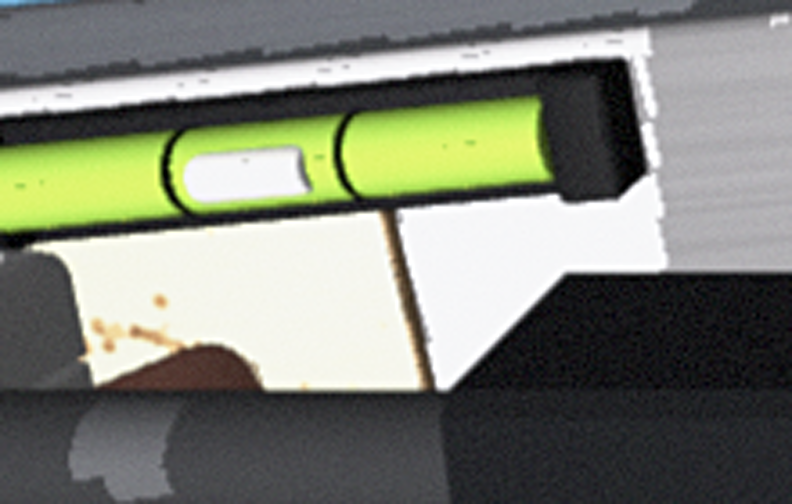

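The bubble spans cols 183–308 in the crop and the lines are at ~167 and ~342, so it sits about -1.7 mm off centre. A last 0.12 rad clockwise should centre it.

```bash
python3 -m pendant '[{"tx":-0.08,"ty":0.2,"tz":0,"rx":0,"ry":0,"rz":0,"gripper":0},{"tx":-0.1,"ty":0.3,"tz":0,"rx":0,"ry":0,"rz":0,"gripper":0},{"tx":0,"ty":0,"tz":0,"rx":0,"ry":0,"rz":0,"gripper":0},{"tx":0,"ty":0,"tz":0,"rx":0,"ry":0,"rz":0,"gripper":0},{"tx":0,"ty":0,"tz":0,"rx":0,"ry":0,"rz":0,"gripper":0},{"tx":0,"ty":0,"tz":0,"rx":0,"ry":0,"rz":0,"gripper":0},{"tx":0,"ty":0,"tz":0,"rx":0,"ry":0,"rz":0,"gripper":0},{"tx":0,"ty":0,"tz":0,"rx":0,"ry":0,"rz":0,"gripper":0}]'
python3 -m pendant '[{"tx":0,"ty":0,"tz":0,"rx":0,"ry":0,"rz":0,"gripper":0},{"tx":0,"ty":0,"tz":0,"rx":0,"ry":0,"rz":0,"gripper":0},{"tx":0,"ty":0,"tz":0,"rx":0,"ry":0,"rz":0,"gripper":0},{"tx":0,"ty":0,"tz":0,"rx":0,"ry":0,"rz":0,"gripper":0},{"tx":0,"ty":0,"tz":0,"rx":0,"ry":0,"rz":0,"gripper":0},{"tx":0,"ty":0,"tz":0,"rx":0,"ry":0,"rz":0,"gripper":0},{"tx":0,"ty":0,"tz":0,"rx":0,"ry":0,"rz":0,"gripper":0},{"tx":0,"ty":0,"tz":0,"rx":0,"ry":0,"rz":0,"gripper":0}]'
python3 b.py
python3 - <<'E'
import cv2,numpy as np
a=cv2.imread('pics/cur.png');h=cv2.cvtColor(a,cv2.COLOR_BGR2HSV)
for r in range(230,246,2):
    s=''.join('#' if v<90 else('W' if (sa<60 and v>150) else '.') for _,sa,v in h[r,20:160]);print(r,s)
E
```

```text
time_s: 18.85
position: [0.4759, 0.0478, 0.1039]
tool_rot: [[-0.987, 0.163, 0.002], [0.163, 0.987, 0.0], [-0.002, 0.001, -1.0]]
force: [-0.7, -4.1, 16.5]
grip_width: 0.208
finger_force: 40.0
time_s: 19.65
position: [0.476, 0.0478, 0.1039]
tool_rot: [[-0.987, 0.163, 0.002], [0.163, 0.987, 0.0], [-0.002, 0.001, -1.0]]
force: [0.5, -2.4, 14.5]
grip_width: 0.207
finger_force: 40.0
green [[0, 214, 148, 38, 2987], [444, 333, 31, 27, 486]]
vial_mid [236.3  64.2] 0.6
bubble_mid [234.4  64.3] 0.75
19.65 [0.476  0.0478 0.1039] [ 0.5 -2.4 14.5]
230 ...................##..........WWWWWWWWWWWWWWWWWWWWWWWWWWW........##........................................................################
232 ..................##.......WWWWWWWWWWWWWWWWWWWWWWWWWWWWWWW........##.........................................................###############
234 ..................##......WWWWWWWWWWWWWWWWWWWWWWWWWWWWWWWW........##..........................................................##############
236 ..................##......WWWWWWWWWWWWWWWWWWWWWWWWWWWWWWWW.........##..........................................................#############
238 ..................###.....WWWWWWWWWWWWWWWWWWWWWWWWWWWWWWWWW.........##.......................................................###############
240 ...................##.....WWWWWWWWWWWWWWWWWWWWWWWWWWWWWWWWWWW........###...............................#####################################
242 ....................##......WWWWWWWWWWWWWWWWWWWWW......................####......####################################.....WWWWWWW###########
244 .....................###.....................................###################################.....WWWWWWWWWWWWWWWWWWWWWWWWWWWWWWWWWWWWWWW
```

The bubble is within about 1 mm of the middle and still. The foot is pressed at ~16 N, above the 12 N that is plenty, and the key is gripped at 40 N. Handing in.

```bash
python3 -c "
from cell import ticket;print(ticket.job_done())"
```

```text
the job is handed in; nothing more can be done
None
```

I handed the job in at about 20 s with the key through the eyelet and still gripped at 40 N, the foot pressed at about 16 N, and the bubble still and about 1 mm from centre; no pass/fail result was returned.

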